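# Load the bench shuttle cart, unhitch it and hold its tongue up

## Task

Get the bench cart ready to roll off its dock: set the small cardboard carton down inside the cart's open blue drawer (do not drop it in) and push the drawer fully shut. Then pull the red latch tab on the yellow tongue sideways against its spring, lift the tongue off the ball until the coupler is about 6 cm above it, and finish while still holding it raised there with the gripper. Leave the red dolls standing on the table undisturbed.

Things in the scene. Friction and masses are not known exactly. Their poses are not given: they have to be found in the camera images.
- pack_center (a point): Centre of the loose cardboard carton with a red band around its middle: 62 mm long (its x), 45 mm wide (its y), 36 mm tall (its z), about 0.12 kg, lying on the table. This point is half-way up.
- drawer_in (a point): Centre of the drawer's inner floor, 67 mm above the table; moves with the drawer. Its axes are the cart's: x from the drawer's front to the cart's back, y along the front, z up. Floor 140 mm (x) by 166 mm (y) inside; walls 5 mm thick, 37 mm high. Blue front panel: inner face at x = -75 mm, outer at -90 mm, 42 mm high. Only the foremost part, as long as joint drawer says, is open from above.
- dock: Plywood dock board, fixed, 12 mm thick, with the axes of the cart; origin on its underside. The grey cart (200 by 200 mm) stands on it, fixed: its front edge lies at x = -20 mm, its sides at y = 30 and 230 mm, its deck is 112 to 122 mm above the table and covers the part of the drawer not pulled out. A fixed blue crate of dolls on the deck starts 78 mm behind the front edge and rises to 172 mm.
- drawer_handle (a point): Middle of the drawer's straight steel bar handle: 10 mm thick bar, 90 mm long along the cart's y, 25 mm in front of the blue front panel, 92 mm above the table. Moves with the drawer; free room above it and in front of it. To shut the drawer push the bar (or panel) along the cart's +x.
- drawer (a joint): How far the drawer is pulled out, m: 0 fully shut, 0.13 at most. Runs along the cart's x; opposes with about 1.5 N and stays where it is left. There is a hard stop at 0.
- tongue_hinge (a point): Centre of the tongue's hinge at the cart's side, 85 mm above the table. The hinge axis is the cart's x. The tongue points from here along the cart's -y. Axes turn with the tongue.
- socket (a point): Centre of the ball socket under the coupler, at the free end of the yellow tongue: 160 mm from the hinge along the tongue's -y and 5 mm below it. The coupler head is a yellow block 50 mm wide (x), about 80 mm long, its top 25 mm above this point.
- tongue (a joint): Angle of the tongue, rad: 0 seated on the ball (hard stop), grows as its free end is lifted, up to 0.9. It weighs about 0.5 kg with the latch, and falls back when let go. While the latch is in, its hook catches under the ball mount's square flange and the tongue lifts less than 0.03 rad.
- latch_grip (a point): Grip point of the upright red latch tab on top of the coupler, straight above the socket. The tab is 14 mm thick along the cart's x, 28 mm wide along y, 46 mm tall; this point is 20 mm below its top, 26 mm above the plate it stands on, 137 mm above the table when seated. It slides along the cart's -x (the way the drawer opens). In the tongue's axes it lies 160 mm along -y and 52 mm above the hinge.
- latch (a joint): How far the latch is pulled sideways, m: 0 home, 0.022 at the stop. The spring pulls it home with 5 N at 0, growing to 10.5 N at the stop. The hook is clear of the flange from about 0.010; once the tongue is lifted more than 0.12 rad the latch may be pulled or home.
- ball (a point): Centre of the steel ball (32 mm across) on its mount on the plywood dock board, 80 mm above the table; fixed to the dock. The board is 12 mm thick and reaches 60 mm from the ball towards the robot's side (cart's -x).
- doll_a_center (a point): Red doll figurine with black hair standing on the table (about 108 mm tall, 42 mm across the foot), half-way up. Leave alone.
- doll_b_center (a point): A second such doll. Leave alone.
- doll_c_center (a point): A third such doll. Leave alone.

How it is judged:
On the way, in this order (a step that is already met when the one before it is completed fails the run):
1. the carton lies in the drawer, let go (x of pack_center in the frame of drawer_in between -0.075 and 0.075 m and y of pack_center in the frame of drawer_in between -0.085 and 0.085 m and z of pack_center in the frame of drawer_in between 0.008 and 0.036 m and contact force between the fingers and pack below 0.05 N), for 0.1 s.
2. the drawer is fully shut with the carton in it (x of pack_center in the frame of drawer_in between -0.075 and 0.075 m and y of pack_center in the frame of drawer_in between -0.085 and 0.085 m and z of pack_center in the frame of drawer_in between 0.008 and 0.036 m and value of joint drawer below 0.006 m), for 0.1 s.
3. the latch is pulled sideways while the tongue is still on the ball (value of joint latch above 0.01 m and value of joint tongue below 0.06 rad), for 0.05 s.
At the end, for the whole second after the job is handed in: The carton lies inside the drawer, the drawer is shut (within 10 mm), and the coupler's socket is held still 45 to 90 mm above the ball by the gripper's fingers, which touch the tongue or its latch with more than 0.5 N (x of pack_center in the frame of drawer_in between -0.075 and 0.075 m and y of pack_center in the frame of drawer_in between -0.085 and 0.085 m and z of pack_center in the frame of drawer_in between 0.008 and 0.036 m and value of joint drawer below 0.01 m and z of socket in the frame of ball between 0.045 and 0.09 m and contact force between the fingers and tongue above 0.5 N and velocity of joint tongue between -0.1 and 0.1 rad/s); the arm keeps its last pose, push and grip.
It fails at once if a doll is moved more than 30 mm or knocked over (distance of any of doll_a_center, doll_b_center, doll_c_center from where it was at the start of the episode above 0.03 m).
It fails at once if the carton is dropped or thrown (faster than 0.7 m/s with no finger on it) (linear speed of pack above 0.7 m/s and contact force between the fingers and pack below 0.05 N).
It also fails if it takes over 64 s, if anything falls off the work surface, if the arm or the gripper's body presses on something with over 40 N, if the wrist force passes 120 N, or if a joint passes its speed limit or range.

## Robot

A 6-joint arm with a two-finger parallel gripper is mounted at the origin on the work surface. World frame = base frame: x ahead of the robot, y to its left, z up, the work surface at z = 0. Lengths are in m, angles in rad, forces in N, time in s.
With the tool pointing down it reaches from about 0.35 to 0.975 m from the base axis. Payload 4.9 kg.
Tool frame: the origin (TCP) lies at the very end of the fingers, on their centre line; the grasp point (between the pads) lies 19 mm behind it; z points along the fingers, y is the direction in which the jaws open and shut (so a half turn about z gives the same grasp; the last joint's range is limited). The gripper opens to 85 mm and grips with 20 to 120 N. Pads are 22 mm wide; open, the fingers measure 114 mm over their backs; the gripper's body (76 mm by 85 mm) begins 54 mm behind the grasp point. The pads swing forward as they close: fully open they stand 13 mm farther back than shut.
Start: joints at [-1.376, 0.053, 1.613, -0, 1.476, -0.119], TCP at [0.193, -0.594, 0.209] pointing down, gripper open.
Joint ranges: [-3.01, 3.01], [-1.01, 2.22], [0.06, 2.58], [-1.02, 4.17], [0.09, 2.62], [-3.14, 3.14]. Speed limits (rad/s): [2.57, 2.57, 3.14, 3.14, 3.14, 3.14].

## Interface

Orientations are given as a unit quaternion [w, x, y, z].
In Python, from plant import monitor, eyes, manip gives the robot as it stands.
- The arm moves only by the tool step_arm, never from a script. Its argument "motion" is a list of rows, each a list of 7 numbers: the shift along the world's x, y, z scaled (see below), then the turn, a rotation vector about the world's x, y, z scaled (see below), then the closure in counts, from 0 (fully open) to 255 (shut). In form: [[x, y, z, ax, ay, az, grip], ...]. A call has 1 to 10 rows; each row is the pose to reach, as a shift and turn from the pose commanded when the call began; what a row does not reach only later rows make up. The controller multiplies each number of a shift by 0.5 m and each number of a turn by 1.5 rad. A row lasts 1/10 s, in which the tool goes at most 50 mm and 8.59 degrees, less where a joint would pass 70% of its speed; a pose out of reach is approached as far as the arm can. A call with a number of a shift or a turn outside -1 to 1 is refused whole. A call with a gripper value outside its range is refused whole. The fingers move at their own pace and stop on an object; the grip force is fixed at half the most. Time passes only in rows, so rows that repeat a pose let the fingers close. It gives the time, the measured TCP pose, the force and the opening at its end, in the units of the state.
- monitor.state(): the state, without advancing time (a new reading comes with each control period).
- eyes.grab_frame(name): name is "scene" or "side" or "wrist"; returns a dict with "pixels" (400x640x3 uint8, red, green, blue), "mtx" (3x3 intrinsics, pixels), "rvec" (rotation vector, rad) and "tvec" (3), from world to camera coordinates, as OpenCV has them; the wrist camera has in their place "hand_eye" (4x4, takes a point from camera to tool coordinates, whose origin is the TCP and whose axes are the flange's). Camera axes: x right, y down, z forward; pixel columns grow to the right and rows downward; lengths in m; the calibration is good to about 2 mm. A picture is of the moment at which its call begins: read the wrist's pose just before it. There is no depth.
- manip.job_done(): hands the job in, once; it reports no verdict.
Trained networks look in the newest picture that a camera, given by its name, has taken for a name from the list of things; names that differ only in an ending like _2 or _b are one class to them, and where a whole thing is asked for, a point or a joint stands for the part that bears it (a point fixed in the world has none). Each returns a list of dicts, best first, with "p" (0 to 1); they miss things now and then, are a little off and sometimes report something else, mostly with a low value. They report only what shows in the picture. A call takes as long as a camera call.
- eyes.look_for(name, camera): "box" ([centre column, centre row, width, height] in pixels, round what is visible of it).
- eyes.pinpoint(name, camera): "uv" ([column, row] in pixels: a listed point, or the origin of a listed thing).
The state is a dict: "time": time; "joint_pos": joint angles; "joint_vel": joint speeds; "joint_efforts": joint torques, N m; "tool_pos": TCP position; "tool_rot": TCP orientation; "contact_force": force on the tool from outside, world axes, zero at the start; "ft_torque": the same for the moment, N m; "gripper_width": opening from 0.0 (shut) to 1.0 (fully open).
Only numpy, scipy, OpenCV 4.12 (cv2) and the standard library are available. Lean on these libraries where they do the work, as an engineer would, in place of code of your own. Each camera call takes 0.05 s, during which the arm holds its last target.

## Working session

There is one attempt and no reset: what is moved stays moved. The work goes in short steps, Python scripts to look and compute and a tool call to move; the robot and the scene stay as the last step left them, time stands still between calls to the robot, and variables do not carry over. Pictures are saved under pics/ and viewed, and the job is handed in when it is done.

Besides the shell and the picture viewer there is one more tool, called by a JSON object that holds its "api" and its "payload", one argument or row to a line. step_arm: Moves the arm, as the interface text tells. Its arguments: {"type":"object","properties":{"motion":{"type":"array","items":{"type":"array","items":{"type":"number"}}}},"required":["motion"]}

```bash
mkdir -p pics; ls; cat > h.py <<'E'
import numpy as np,cv2
from plant import monitor,eyes,manip
from scipy.spatial.transform import Rotation as R
def save(f,n): cv2.imwrite('pics/'+n+'.png',f['pixels'][:,:,::-1])
def ray(f,uv,st=None):
    p=cv2.undistortPoints(np.array([[uv]],float),f['mtx'],None)[0,0]; d=np.array([p[0],p[1],1.])
    if 'hand_eye' in f:
        q=st['tool_rot'];Rt=R.from_quat([q[1],q[2],q[3],q[0]]).as_matrix()
        H=np.array(f['hand_eye']);o=Rt@H[:3,3]+st['tool_pos'];return o,Rt@H[:3,:3]@d
    M=cv2.Rodrigues(np.array(f['rvec'],float))[0];return -M.T@np.array(f['tvec']).ravel(),M.T@d
def atz(f,uv,z,st=None):
    o,d=ray(f,uv,st);return o+d*(z-o[2])/d[2]
def tri(rays):
    A=0;b=0
    for o,d in rays:
        d=d/np.linalg.norm(d);P=np.eye(3)-np.outer(d,d);A=A+P;b=b+P@o
    x=np.linalg.solve(A,b);return x,[np.linalg.norm((np.eye(3)-np.outer(d,d)/(d@d))@(x-o)) for o,d in rays]
E
python3 - <<'E'
from h import *
np.set_printoptions(precision=4,suppress=True)
st=monitor.state();print(st)
F={}
Z=dict(pack_center=.018,drawer_in=.067,drawer_handle=.092,tongue_hinge=.085,socket=.080,latch_grip=.137,ball=.08,dock=0,doll_a_center=.054)
D={}
for c in ['scene','side','wrist']:
    f=eyes.grab_frame(c);F[c]=f;save(f,c+'0')
    for n in Z:
        r=eyes.pinpoint(n,c)
        for k in r[:4 if 'doll' in n else 2]:
            print(c,n,round(k['p'],2),np.round(k['uv'],1),atz(f,k['uv'],Z[n],st))
        if r: D.setdefault(n,[]).append(ray(f,r[0]['uv'],st))
for n in D:
    if len(D[n])>1: print(n,*tri(D[n]))
print(monitor.state()['time'])
E
```

```text
pics
{'time': 0.0, 'joint_pos': array([-1.376 ,  0.0534,  1.6143, -0.    ,  1.476 , -0.119 ]), 'joint_vel': array([ 0.0007,  0.0017, -0.0003, -0.0004,  0.0004, -0.001 ]), 'joint_efforts': array([ -0.0001, -39.3673, -37.0179,  -0.0001,   0.0071,   0.    ]), 'tool_pos': array([ 0.1928, -0.5938,  0.2081]), 'tool_rot': array([-0.001 ,  0.9877,  0.1563, -0.    ]), 'contact_force': array([-0.5622, -0.1403,  0.6001]), 'ft_torque': array([-0.0404, -0.0418,  0.0279]), 'gripper_width': 0.9993449184015982}
scene pack_center 0.71 [296.9 162.9] [ 0.457  -0.2422  0.018 ]
scene drawer_in 0.9 [363.2 266.3] [0.5762 0.1635 0.067 ]
scene drawer_in 0.59 [295.9 162.4] [ 0.4886 -0.2017  0.067 ]
scene drawer_handle 0.55 [404.5 237.1] [0.4624 0.1751 0.092 ]
scene tongue_hinge 0.71 [312.4 247.2] [0.6394 0.0623 0.085 ]
scene tongue_hinge 0.55 [456.8 325. ] [0.5366 0.3903 0.085 ]
scene socket 0.63 [277.8 205.8] [ 0.6249 -0.0926  0.08  ]
scene latch_grip 0.9 [270.1 189. ] [ 0.6351 -0.103   0.137 ]
scene ball 0.62 [275.  206.4] [ 0.6313 -0.0953  0.08  ]
scene dock 0.75 [313.8 256.6] [0.6153 0.0356 0.    ]
scene 
[... 830 characters left out ...]
9] [np.float64(4.686168032709512e-05), np.float64(4.6861680326929006e-05)]
tongue_hinge [0.6442 0.0695 0.0942] [np.float64(0.001455998760383747), np.float64(0.0014559987603836944)]
socket [ 0.6296 -0.0854  0.0909] [np.float64(0.001032205414013278), np.float64(0.001032205414013363)]
latch_grip [ 0.6314 -0.1078  0.1272] [np.float64(0.00264994711793619), np.float64(0.002649947117935992)]
ball [ 0.6272 -0.1026  0.0717] [np.float64(0.0006769995589003298), np.float64(0.0006769995589004195)]
dock [0.6259 0.0476 0.0262] [np.float64(0.0027193925234273403), np.float64(0.0027193925234274695)]
doll_a_center [0.5144 0.3749 0.036 ] [np.float64(0.0012044924209410745), np.float64(0.0012044924209408353)]
1.5
```

View pics/scene0.png

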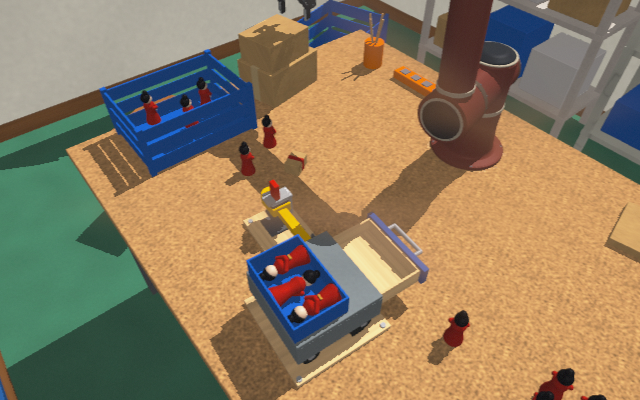

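View pics/side0.png

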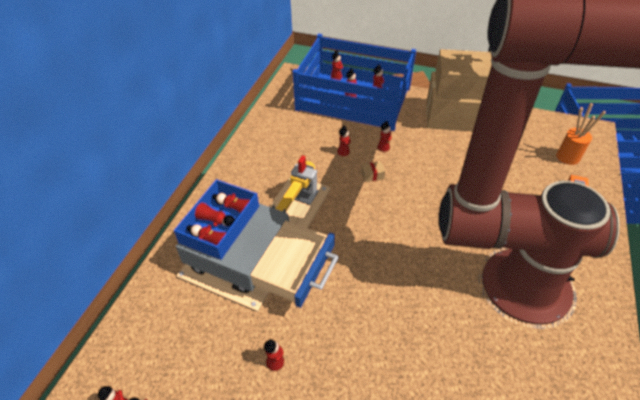

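```bash
python3 - <<'E'
from h import *
np.set_printoptions(precision=4,suppress=True)
st=monitor.state()
for c in ['scene','side']:
    f=eyes.grab_frame(c)
    if c=='scene':
        pts=[(247,158),(268,131),(456,329)]
    else: pts=[(344,141),(385,137),(274,355)]
    for p in pts: print(c,atz(f,p,.054))
    for k in eyes.look_for('doll_a_center',c): print(k)
f=eyes.grab_frame('wrist');print(f['hand_eye'],f['mtx'])
E
```

```text
scene [ 0.5753 -0.3127  0.054 ]
scene [ 0.4626 -0.3742  0.054 ]
scene [0.5267 0.3885 0.054 ]
{'box': [453.6, 328.8, 31.1, 41.0], 'p': 0.77}
{'box': [334.9, 285.6, 183.3, 209.9], 'p': 0.2}
side [ 0.5696 -0.313   0.054 ]
side [ 0.4538 -0.3709  0.054 ]
side [0.511  0.3898 0.054 ]
{'box': [274.4, 355.6, 23.5, 33.4], 'p': 0.6}
[[-0.0006 -0.9594 -0.282   0.0722]
 [ 1.     -0.0005 -0.0002  0.0005]
 [ 0.0001 -0.282   0.9594 -0.1639]
 [ 0.      0.      0.      1.    ]] [[309.8978   0.     316.2802]
 [  0.     309.8978 200.6931]
 [  0.       0.       1.    ]]
```

View pics/wrist0.png

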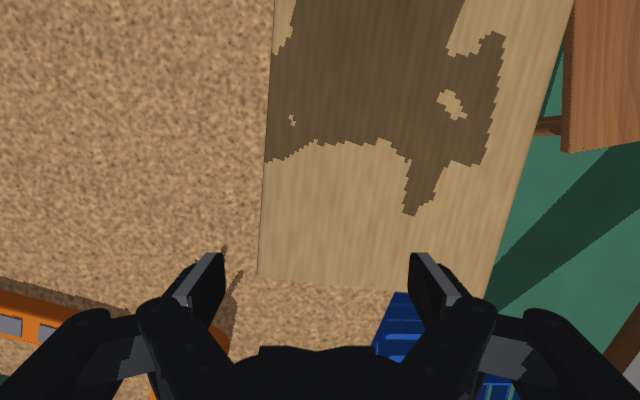

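{"api": "step_arm", "payload": {
  "motion": [
    [0, 0, 0.1, 0, 0, 0, 0],
    [0.04, 0.1, 0.16, 0, 0, 0, 0],
    [0.1, 0.19, 0.18, 0, 0, 0, 0],
    [0.574, 0.728, 0.18, 0, 0, 0, 0],
    [0.574, 0.728, 0.18, 0, 0, 0, 0],
    [0.574, 0.728, 0.18, 0, 0, 0, 0],
    [0.574, 0.728, 0.18, 0, 0, 0, 0],
    [0.574, 0.728, 0.18, 0, 0, 0, 0],
    [0.574, 0.728, 0.18, 0, 0, 0, 0],
    [0.574, 0.728, 0.18, 0, 0, 0, 0]
  ]
}}

```text
time: 2.75
tool_pos: [0.4653, -0.2467, 0.2995]
tool_rot: [0.0, 0.988, 0.156, 0.0]
contact_force: [0.0, 0.0, 0.6]
gripper_width: 1.003
```

{"api": "step_arm", "payload": {
  "motion": [
    [0.03, 0.02, 0, 0, 0, 0, 0],
    [0.03, 0.02, 0, 0, 0, 0, 0]
  ]
}}

```text
time: 2.95
tool_pos: [0.4807, -0.2365, 0.2992]
tool_rot: [-0.0, 0.987, 0.158, 0.0]
contact_force: [0.0, 0.8, -0.7]
gripper_width: 1.001
```

```bash
python3 - <<'E'
from h import *
np.set_printoptions(precision=4,suppress=True)
st=monitor.state();print(st['time'],st['tool_pos'],st['tool_rot'],st['joint_pos'])
f=eyes.grab_frame('wrist');save(f,'w1')
for n,z in dict(pack_center=.018,latch_grip=.137,socket=.08).items():
    for k in eyes.pinpoint(n,'wrist'): print(n,k,atz(f,k['uv'],z,st))
E
```

```text
2.95 [ 0.4807 -0.2365  0.2992] [-0.0001  0.9874  0.1584  0.0001] [-0.5964 -0.199   1.7041  0.0003  1.6365  0.6564]
pack_center {'uv': [318.6, 178.4], 'p': 0.59} [ 0.4587 -0.2478  0.018 ]
socket {'uv': [238.6, 5.6], 'p': 0.62} [ 0.6263 -0.1003  0.08  ]
```

View pics/w1.png

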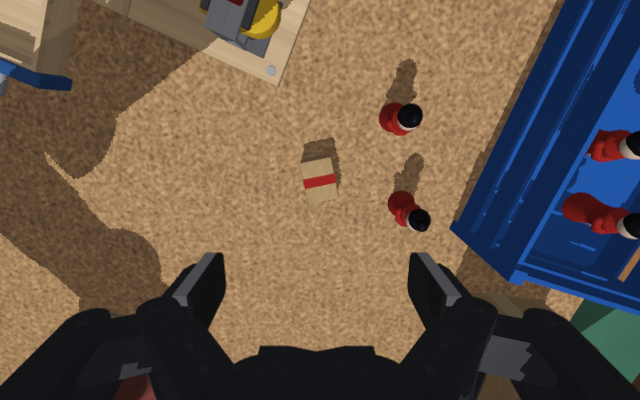

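```bash
python3 - <<'E'
from h import *
np.set_printoptions(precision=4,suppress=True)
st=monitor.state();f=eyes.grab_frame('wrist')
im=f['pixels'];cr=im[140:220,285:360]
cv2.imwrite('pics/w1c.png',cv2.resize(cr[:,:,::-1],None,fx=8,fy=8,interpolation=0))
# band
r=im.astype(int);m=((r[:,:,0]>150)&(r[:,:,1]<70)&(r[:,:,2]<80)).astype(np.uint8);m[:, :285]=0;m[:,360:]=0;m[:140]=0;m[220:]=0
ys,xs=np.nonzero(m);rc=cv2.minAreaRect(np.c_[xs,ys].astype(np.float32));print(rc)
print(atz(f,(401,203),0.0,st),atz(f,(390,120),0,st))
# predicted corners
def proj(P):
    q=st['tool_rot'];Rt=R.from_quat([q[1],q[2],q[3],q[0]]).as_matrix();H=np.array(f['hand_eye'])
    c=(np.linalg.inv(H)@np.r_[Rt.T@(P-st['tool_pos']),1])[:3];u=f['mtx']@c;return u[:2]/u[2]
for a in [(302,162),(332,158),(338,198),(308,203)]: print(a,atz(f,a,.036,st))
E
```

```text
((317.3873291015625, 178.83953857421875), (8.909953117370605, 31.00457763671875), 78.11134338378906)
[ 0.4549 -0.3864  0.    ] [ 0.5664 -0.3235  0.    ]
(302, 162) [ 0.4751 -0.2201  0.036 ]
(332, 158) [ 0.4931 -0.2579  0.036 ]
(338, 198) [ 0.4413 -0.2845  0.036 ]
(308, 203) [ 0.421  -0.2458  0.036 ]
```

View pics/w1c.png

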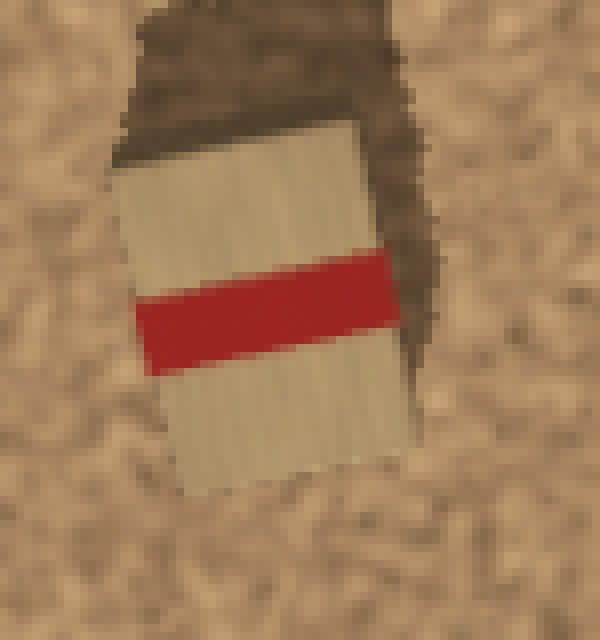

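```bash
python3 - <<'E'
from h import *
np.set_printoptions(precision=4,suppress=True)
st=monitor.state();f=eyes.grab_frame('wrist')
P=np.array([atz(f,a,.036,st) for a in [(299.4,161.2),(330,155),(336.9,196.2),(308.1,201.9)]])
print(P,P.mean(0),np.linalg.norm(P-np.roll(P,1,0),axis=1))
d=P[0]+P[1]-P[2]-P[3];print(np.degrees(np.arctan2(d[1],d[0])))
d=P[0]-P[1]+P[3]-P[2];print(np.degrees(np.arctan2(-d[0],d[1])))
print(atz(f,(318,178.5),.036,st))
for c in ['scene','side']:
    g=eyes.grab_frame(c);im=g['pixels']
    x,y=(297,160) if c=='scene' else (374,172)
    cv2.imwrite('pics/c_%s.png'%c,cv2.resize(im[y-25:y+25,x-30:x+30,::-1],None,fx=10,fy=10,interpolation=0))
E
```

```text
[[ 0.475  -0.2165  0.036 ]
 [ 0.4961 -0.2541  0.036 ]
 [ 0.4433 -0.2823  0.036 ]
 [ 0.4226 -0.2456  0.036 ]] [ 0.4593 -0.2496  0.036 ] [0.0599 0.0431 0.0598 0.0421]
28.532937215173455
29.40311899363901
[ 0.4597 -0.2486  0.036 ]
```

View pics/c_scene.png

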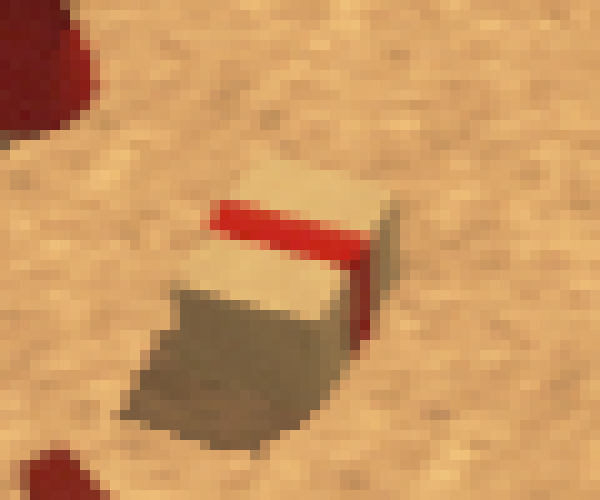

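```bash
python3 - <<'E'
from h import *
np.set_printoptions(precision=4,suppress=True)
g=eyes.grab_frame('scene')
P=np.array([atz(g,(267+a/10,135+b/10),.036) for a,b in [(250,157),(392,200),(330,318),(175,285)]]);print(P,P.mean(0),np.linalg.norm(P-np.roll(P,1,0),axis=1))
E
```

```text
[[ 0.4481 -0.2763  0.036 ]
 [ 0.4276 -0.236   0.036 ]
 [ 0.4711 -0.2079  0.036 ]
 [ 0.4968 -0.2458  0.036 ]] [ 0.4609 -0.2415  0.036 ] [0.0574 0.0452 0.0518 0.0458]
```

View pics/c_side.png

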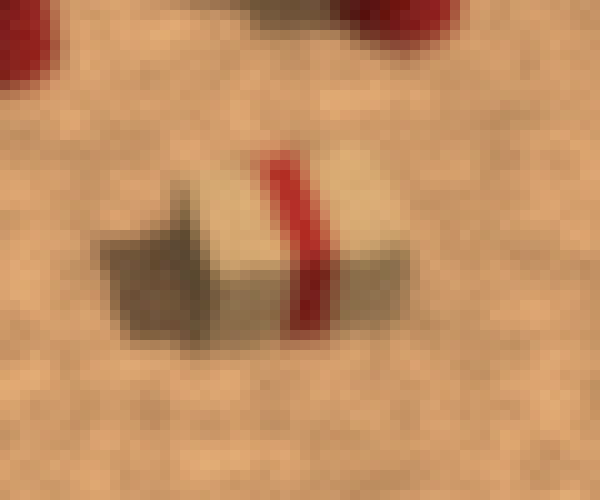

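{"api": "step_arm", "payload": {
  "motion": [
    [-0.041, -0.019, -0.1, 0, 0, 0.06, 0],
    [-0.041, -0.019, -0.2, 0, 0, 0.122, 0],
    [-0.041, -0.019, -0.29, 0, 0, 0.122, 0],
    [-0.041, -0.019, -0.348, 0, 0, 0.122, 0],
    [-0.041, -0.019, -0.348, 0, 0, 0.122, 0],
    [-0.041, -0.019, -0.348, 0, 0, 0.122, 0]
  ]
}}

```text
time: 4.0
tool_pos: [0.4589, -0.2483, 0.1258]
tool_rot: [0.0, 0.969, 0.246, 0.0]
contact_force: [0.5, -0.4, 1.1]
gripper_width: 1.002
```

```bash
python3 - <<'E'
from h import *
np.set_printoptions(precision=4,suppress=True)
st=monitor.state();print(st['time'],st['tool_pos'],st['tool_rot'],st['contact_force'])
f=eyes.grab_frame('wrist');save(f,'w2')
for k in eyes.pinpoint('pack_center','wrist'): print(k,atz(f,k['uv'],.018,st))
E
```

```text
4.0 [ 0.4589 -0.2483  0.1258] [0.0001 0.9694 0.2456 0.0001] [ 0.5108 -0.4117  1.1044]
{'uv': [315.7, 191.7], 'p': 0.62} [ 0.4596 -0.248   0.018 ]
```

View pics/w2.png

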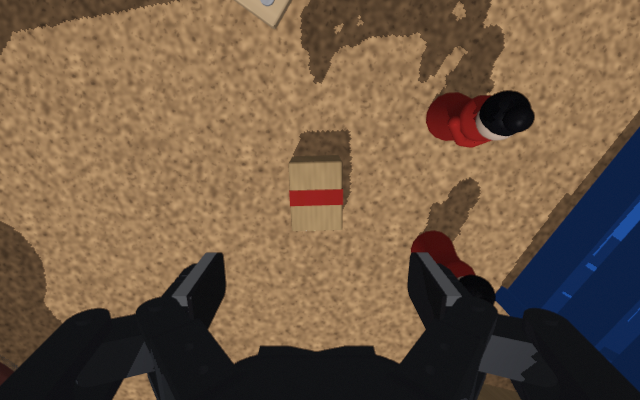

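{"api": "step_arm", "payload": {
  "motion": [
    [0, 0, -0.08, 0, 0, 0, 0],
    [0, 0, -0.16, 0, 0, 0, 0],
    [0, 0, -0.21, 0, 0, 0, 0],
    [0.001, 0, -0.239, 0, 0, 0, 0],
    [0.001, 0, -0.239, 0, 0, 0, 0],
    [0.001, 0, -0.239, 0, 0, 0, 255],
    [0.001, 0, -0.239, 0, 0, 0, 255],
    [0.001, 0, -0.239, 0, 0, 0, 255],
    [0.001, 0, -0.239, 0, 0, 0, 255],
    [0.001, 0, -0.239, 0, 0, 0, 255]
  ]
}}

```text
time: 5.1
tool_pos: [0.461, -0.2492, 0.0082]
tool_rot: [0.002, 0.969, 0.246, 0.001]
contact_force: [0.5, 0.4, 6.3]
gripper_width: 0.496
```

{"api": "step_arm", "payload": {
  "motion": [
    [0, 0, 0, 0, 0, 0, 255],
    [0, 0, 0, 0, 0, 0, 255],
    [0, 0, 0.05, 0, 0, 0, 255],
    [0, 0, 0.12, 0, 0, 0, 255],
    [0, 0, 0.2, 0, 0, 0, 255],
    [0, 0, 0.3, 0, 0, 0, 255],
    [0, 0, 0.4, 0, 0, 0, 255],
    [0, 0, 0.48, 0, 0, 0, 255],
    [0, 0, 0.48, 0, 0, 0, 255]
  ]
}}

```text
time: 6.0
tool_pos: [0.4623, -0.2501, 0.2547]
tool_rot: [0.006, 0.969, 0.246, 0.005]
contact_force: [1.0, -0.1, -1.1]
gripper_width: 0.495
```

```bash
python3 - <<'E'
from h import *
np.set_printoptions(precision=4,suppress=True)
st=monitor.state();print(st['time'],st['tool_pos'],st['tool_rot'],st['contact_force'],st['gripper_width'])
f=eyes.grab_frame('wrist');save(f,'w3')
E
```

```text
6.0 [ 0.4623 -0.2501  0.2547] [0.0057 0.9693 0.2459 0.0047] [ 0.9758 -0.1411 -1.1374] 0.4953464644774579
```

View pics/w3.png

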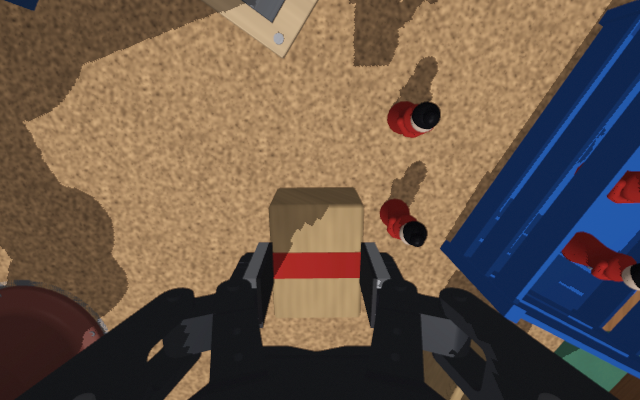

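{"api": "step_arm", "payload": {
  "motion": [
    [0.01, 0.06, 0.04, 0, 0, -0.05, 255],
    [0.02, 0.15, 0.08, 0, 0, -0.13, 255],
    [0.04, 0.25, 0.09, 0, 0, -0.2, 255],
    [0.05, 0.35, 0.09, 0, 0, -0.29, 255],
    [0.06, 0.45, 0.09, 0, 0, -0.384, 255],
    [0.07, 0.55, 0.09, 0, 0, -0.384, 255],
    [0.08, 0.65, 0.09, 0, 0, -0.384, 255],
    [0.08, 0.74, 0.09, 0, 0, -0.384, 255],
    [0.08, 0.8, 0.09, 0, 0, -0.384, 255],
    [0.08, 0.83, 0.09, 0, 0, -0.384, 255]
  ]
}}

```text
time: 7.05
tool_pos: [0.4979, 0.1698, 0.2882]
tool_rot: [0.0, 0.999, -0.038, -0.002]
contact_force: [-0.3, -0.5, -1.2]
gripper_width: 0.499
```

{"api": "step_arm", "payload": {
  "motion": [
    [0, 0, 0, 0, 0, 0, 255],
    [0, 0, 0, 0, 0, 0, 255]
  ]
}}

```text
time: 7.25
tool_pos: [0.4989, 0.1662, 0.2895]
tool_rot: [0.001, 0.999, -0.04, -0.001]
contact_force: [1.0, -0.3, -1.6]
gripper_width: 0.497
```

```bash
python3 - <<'E'
from h import *
np.set_printoptions(precision=4,suppress=True)
st=monitor.state();print(st['time'],st['tool_pos'],st['tool_rot'],st['contact_force'],st['gripper_width'])
f=eyes.grab_frame('wrist');save(f,'w4')
for n,z in dict(drawer_in=.067,drawer_handle=.092,tongue_hinge=.085,dock=0,latch_grip=.137).items():
    for k in eyes.pinpoint(n,'wrist'): print(n,k,atz(f,k['uv'],z,st))
E
```

```text
7.25 [0.4989 0.1662 0.2895] [ 0.0006  0.9992 -0.0398 -0.0009] [ 0.983  -0.3439 -1.6047] 0.49724553659913967
drawer_in {'uv': [311.2, 106.7], 'p': 0.76} [0.5745 0.1657 0.067 ]
tongue_hinge {'uv': [403.7, 32.8], 'p': 0.62} [0.6417 0.0605 0.085 ]
dock {'uv': [407.6, 64.3], 'p': 0.85} [0.6192 0.0322 0.    ]
latch_grip {'uv': [594.7, 20.2], 'p': 0.96} [ 0.6283 -0.0985  0.137 ]
```

View pics/w4.png

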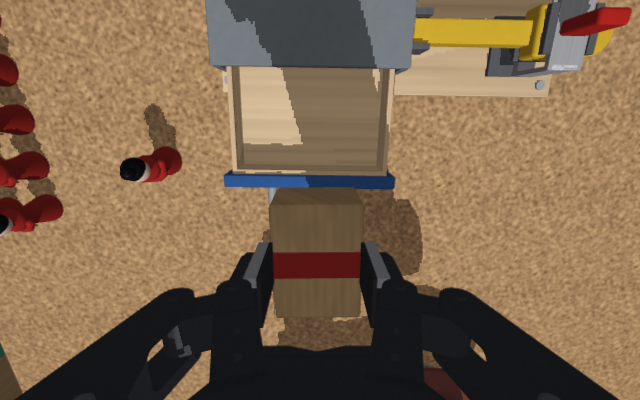

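```bash
python3 - <<'E'
from h import *
np.set_printoptions(precision=4,suppress=True)
st=monitor.state();f=eyes.grab_frame('wrist')
im=f['pixels'];cv2.imwrite('pics/w4c.png',cv2.resize(im[40:200,200:420,::-1],None,fx=3.6,fy=3.6,interpolation=0))
for n,a,z in [('deckL',(209,66),.122),('deckR',(411,69),.122),('panL',(226,174),.109),('panR',(393,178),.109),('panoutL',(225,186),.109),('panoutR',(393,188),.109),('wallL',(232,66),.104),('wallR',(396,69),.104)]:
    print(n,atz(f,a,z,st))
E
```

```text
deckL [0.6217 0.2626 0.122 ]
deckR [0.6026 0.0628 0.122 ]
panL [0.5102 0.2676 0.109 ]
panR [0.4901 0.0789 0.109 ]
panoutL [0.4964 0.271  0.109 ]
panoutR [0.4784 0.0791 0.109 ]
wallL [0.6225 0.2442 0.104 ]
wallR [0.6056 0.0732 0.104 ]
```

View pics/w4c.png

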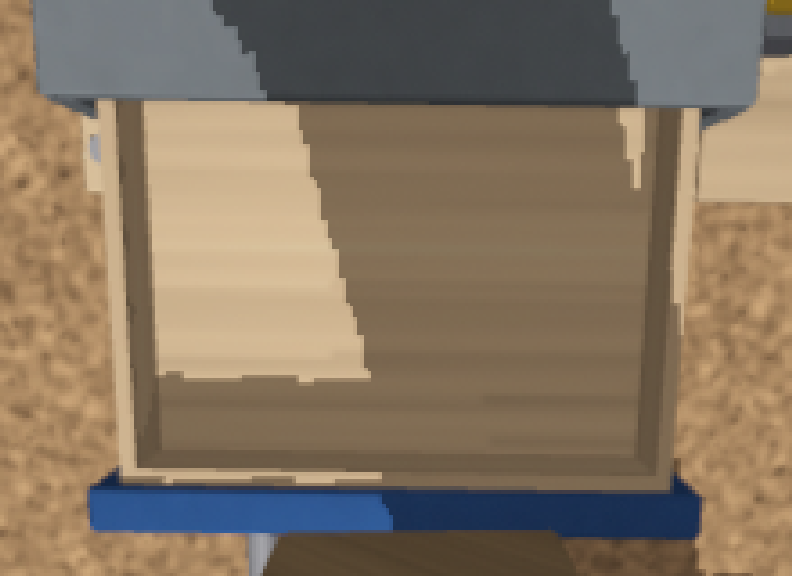

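{"api": "step_arm", "payload": {
  "motion": [
    [0.08, 0.004, -0.05, 0, 0, -0.009, 255],
    [0.116, 0.004, -0.14, 0, 0, -0.009, 255],
    [0.116, 0.004, -0.23, 0, 0, -0.009, 255],
    [0.116, 0.004, -0.31, 0, 0, -0.009, 255],
    [0.116, 0.004, -0.36, 0, 0, -0.009, 255],
    [0.116, 0.004, -0.38, 0, 0, -0.009, 255],
    [0.116, 0.004, -0.38, 0, 0, -0.009, 255],
    [0.116, 0.004, -0.38, 0, 0, -0.009, 255]
  ]
}}

```text
time: 8.4
tool_pos: [0.5586, 0.1691, 0.1026]
tool_rot: [-0.0, 0.999, -0.046, 0.001]
contact_force: [-0.1, 0.5, 0.2]
gripper_width: 0.497
```

```bash
python3 - <<'E'
from h import *
np.set_printoptions(precision=4,suppress=True)
st=monitor.state();print(st['time'],st['tool_pos'],st['tool_rot'],st['contact_force'],st['gripper_width'])
f=eyes.grab_frame('wrist');save(f,'w5')
f=eyes.grab_frame('side');save(f,'s5')
E
```

```text
8.4 [0.5586 0.1691 0.1026] [-0.0003  0.9989 -0.0464  0.0014] [-0.0612  0.4618  0.2153] 0.4970746642694621
```

View pics/w5.png

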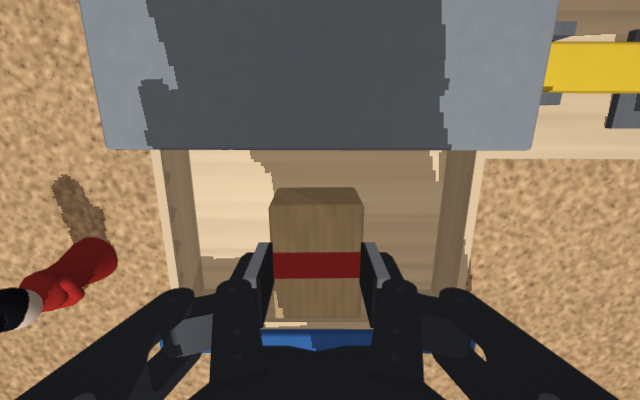

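{"api": "step_arm", "payload": {
  "motion": [
    [0, 0, -0.03, 0, 0, 0, 255],
    [0, 0, -0.045, 0, 0, 0, 255],
    [0, 0, -0.051, 0, 0, 0, 255],
    [0, 0, -0.054, 0, 0, 0, 255],
    [0, 0, -0.054, 0, 0, 0, 255]
  ]
}}

```text
time: 9.0
tool_pos: [0.5584, 0.1689, 0.0752]
tool_rot: [0.0, 0.999, -0.046, 0.001]
contact_force: [-1.2, -0.9, 5.6]
gripper_width: 0.497
```

Contact felt (5.6 N). Open and rise.

{"api": "step_arm", "payload": {
  "motion": [
    [0, 0, 0, 0, 0, 0, 0],
    [0, 0, 0, 0, 0, 0, 0],
    [0, 0, 0, 0, 0, 0, 0],
    [0, 0, 0, 0, 0, 0, 0],
    [0, 0, 0.04, 0, 0, 0, 0],
    [0, 0, 0.12, 0, 0, 0, 0],
    [0, 0, 0.22, 0, 0, 0, 0],
    [-0.09, 0.01, 0.26, 0, 0, 0, 0],
    [-0.18, 0.02, 0.26, 0, 0, 0, 0],
    [-0.24, 0.02, 0.26, 0, 0, 0, 0]
  ]
}}

```text
time: 10.0
tool_pos: [0.4358, 0.1796, 0.2047]
tool_rot: [-0.0, 0.999, -0.046, 0.001]
contact_force: [0.6, 0.6, -0.3]
gripper_width: 1.001
```

```bash
python3 - <<'E'
from h import *
np.set_printoptions(precision=4,suppress=True)
st=monitor.state();print(st['time'],st['tool_pos'],st['tool_rot'],st['contact_force'],st['gripper_width'])
f=eyes.grab_frame('wrist');save(f,'w6')
for n,z in dict(pack_center=.085,drawer_in=.067,drawer_handle=.092).items():
    for k in eyes.pinpoint(n,'wrist'): print(n,k,atz(f,k['uv'],z,st))
E
```

```text
10.0 [0.4358 0.1796 0.2047] [-0.0004  0.9989 -0.046   0.0008] [ 0.5813  0.5645 -0.332 ] 1.0010002059200442
pack_center {'uv': [314.6, 48.7], 'p': 0.59} [0.5567 0.1696 0.085 ]
drawer_handle {'uv': [315.7, 162.8], 'p': 0.82} [0.4625 0.1775 0.092 ]
```

View pics/w6.png

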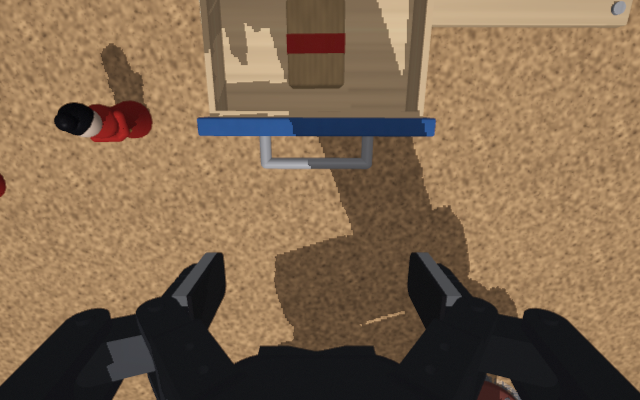

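{"api": "step_arm", "payload": {
  "motion": [
    [-0.035, 0.003, -0.04, 0, 0, 0, 255],
    [-0.035, 0.003, -0.12, 0, 0, 0, 255],
    [-0.035, 0.003, -0.2, 0, 0, 0, 255],
    [-0.035, 0.003, -0.254, 0, 0, 0, 255],
    [-0.035, 0.003, -0.254, 0, 0, 0, 255],
    [-0.035, 0.003, -0.254, 0, 0, 0, 255]
  ]
}}

```text
time: 10.8
tool_pos: [0.4205, 0.1804, 0.0769]
tool_rot: [0.0, 0.999, -0.047, -0.0]
contact_force: [0.7, -0.4, 0.5]
gripper_width: 0.002
```

{"api": "step_arm", "payload": {
  "motion": [
    [0.03, -0.003, 0, 0, 0, 0, 255],
    [0.05, -0.005, 0, 0, 0, 0, 255],
    [0.08, -0.007, 0, 0, 0, 0, 255],
    [0.11, -0.01, 0, 0, 0, 0, 255],
    [0.14, -0.013, 0, 0, 0, 0, 255],
    [0.17, -0.015, 0, 0, 0, 0, 255],
    [0.2, -0.018, 0, 0, 0, 0, 255],
    [0.22, -0.02, 0, 0, 0, 0, 255]
  ]
}}

```text
time: 11.6
tool_pos: [0.532, 0.1706, 0.0785]
tool_rot: [-0.0, 0.999, -0.047, 0.001]
contact_force: [-2.0, -0.8, 1.6]
gripper_width: -0.001
```

{"api": "step_arm", "payload": {
  "motion": [
    [0.014, -0.001, 0, 0, 0, 0, 255],
    [0.028, -0.0025, 0, 0, 0, 0, 255],
    [0.038, -0.0035, 0, 0, 0, 0, 255],
    [0.044, -0.004, 0, 0, 0, 0, 255]
  ]
}}

```text
time: 12.0
tool_pos: [0.5521, 0.1685, 0.0768]
tool_rot: [-0.0, 0.999, -0.046, -0.0]
contact_force: [-1.4, 0.7, 1.3]
gripper_width: -0.003
```

{"api": "step_arm", "payload": {
  "motion": [
    [0.008, -0.0007, 0, 0, 0, 0, 255],
    [0.016, -0.0014, 0, 0, 0, 0, 255],
    [0.022, -0.002, 0, 0, 0, 0, 255]
  ]
}}

```text
time: 12.3
tool_pos: [0.5629, 0.1675, 0.0766]
tool_rot: [0.0, 0.999, -0.046, -0.0]
contact_force: [-1.3, 1.1, 1.1]
gripper_width: -0.001
```

{"api": "step_arm", "payload": {
  "motion": [
    [0.008, -0.0007, 0, 0, 0, 0, 255],
    [0.016, -0.0014, 0, 0, 0, 0, 255],
    [0.02, -0.0018, 0, 0, 0, 0, 255]
  ]
}}

```text
time: 12.6
tool_pos: [0.5731, 0.1666, 0.0766]
tool_rot: [0.0, 0.999, -0.046, 0.0]
contact_force: [-1.6, 0.1, 1.4]
gripper_width: -0.004
```

{"api": "step_arm", "payload": {
  "motion": [
    [0.006, -0.0005, 0, 0, 0, 0, 255],
    [0.012, -0.001, 0, 0, 0, 0, 255],
    [0.012, -0.001, 0, 0, 0, 0, 255]
  ]
}}

```text
time: 12.9
tool_pos: [0.5795, 0.1661, 0.0767]
tool_rot: [-0.0, 0.999, -0.046, 0.001]
contact_force: [-0.2, 0.4, -0.1]
gripper_width: 0.0
```

```bash
python3 - <<'E'
from h import *
np.set_printoptions(precision=4,suppress=True)
st=monitor.state();print(st['time'],st['tool_pos'],st['contact_force'])
f=eyes.grab_frame('wrist');save(f,'w7')
f=eyes.grab_frame('side');cv2.imwrite('pics/s7.png',cv2.resize(f['pixels'][150:350,150:400,::-1],None,fx=3,fy=3))
E
```

```text
12.9 [0.5795 0.1661 0.0767] [-0.211   0.3957 -0.0978]
```

View pics/s7.png

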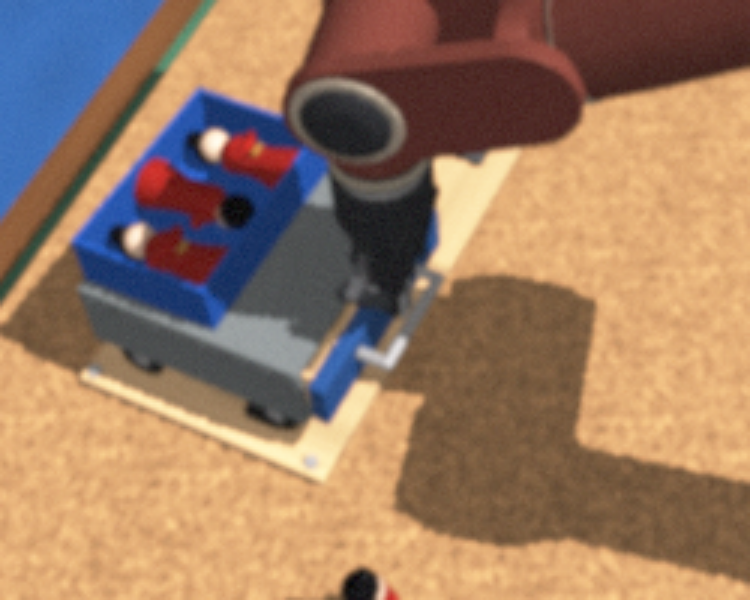

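View pics/w7.png

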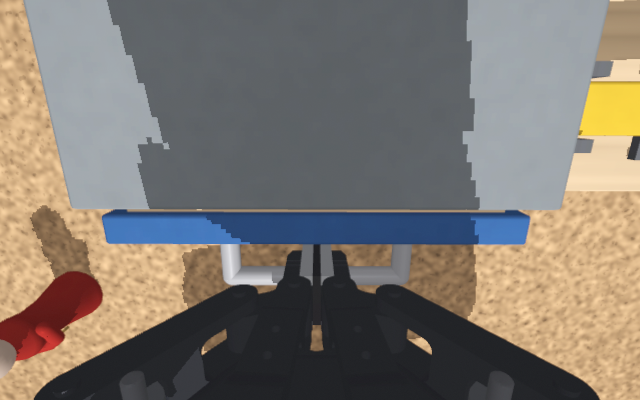

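```bash
python3 - <<'E'
import cv2
a=cv2.imread('pics/w7.png');cv2.imwrite('pics/w7c.png',cv2.resize(a[200:330,215:425],None,fx=3.7,fy=3.7,interpolation=0))
E
```

```text
(no output)
```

View pics/w7c.png

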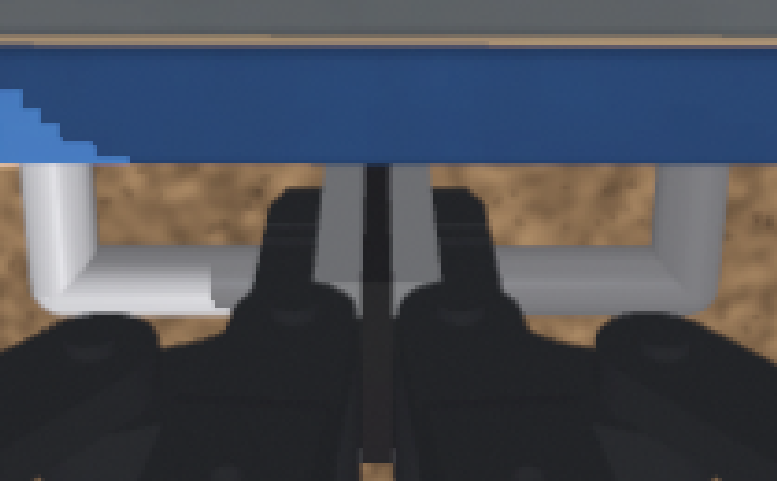

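{"api": "step_arm", "payload": {
  "motion": [
    [0.006, -0.0005, 0, 0, 0, 0, 255],
    [0.01, -0.001, 0, 0, 0, 0, 255],
    [0.01, -0.001, 0, 0, 0, 0, 255]
  ]
}}

```text
time: 13.3
tool_pos: [0.5841, 0.1657, 0.0767]
tool_rot: [-0.0, 0.999, -0.046, 0.0]
contact_force: [0.3, 0.8, -0.4]
gripper_width: -0.001
```

{"api": "step_arm", "payload": {
  "motion": [
    [0.006, -0.0005, 0, 0, 0, 0, 255],
    [0.01, -0.001, 0, 0, 0, 0, 255],
    [0.014, -0.001, 0, 0, 0, 0, 255]
  ]
}}

```text
time: 13.6
tool_pos: [0.5856, 0.1655, 0.0765]
tool_rot: [0.0, 0.999, -0.046, -0.007]
contact_force: [-24.0, -0.3, 15.7]
gripper_width: 0.001
```

```bash
python3 - <<'E'
from h import *
np.set_printoptions(precision=4,suppress=True)
st=monitor.state();print(st['time'],st['tool_pos'],st['contact_force'])
f=eyes.grab_frame('wrist');save(f,'w8')
f=eyes.grab_frame('side');cv2.imwrite('pics/s8.png',cv2.resize(f['pixels'][220:300,230:320,::-1],None,fx=7,fy=7))
E
```

```text
13.6 [0.5856 0.1655 0.0765] [-23.9968  -0.3234  15.714 ]
```

View pics/s8.png

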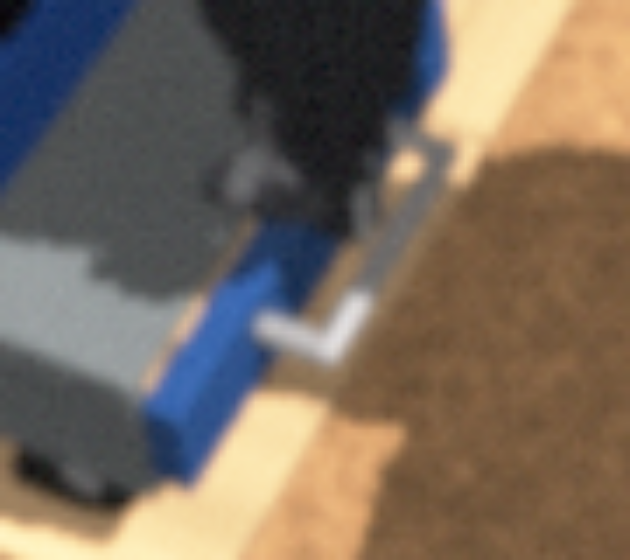

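View pics/w8.png

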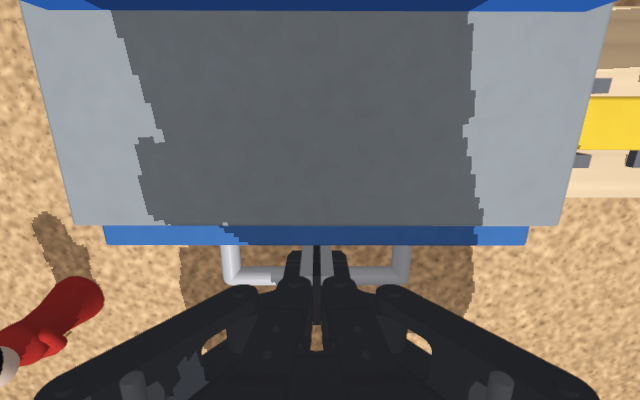

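{"api": "step_arm", "payload": {
  "motion": [
    [-0.009, 0.001, 0, 0, 0, 0, 255],
    [-0.009, 0.001, 0, 0, 0, 0, 255],
    [-0.009, 0.001, 0.02, 0, 0, 0, 255]
  ]
}}

```text
time: 14.0
tool_pos: [0.5855, 0.1654, 0.0853]
tool_rot: [0.0, 0.999, -0.046, -0.001]
contact_force: [0.5, 0.3, -0.6]
gripper_width: -0.003
```

{"api": "step_arm", "payload": {
  "motion": [
    [0, 0, 0.02, 0, 0, 0, 255],
    [0, 0, 0.05, 0, 0, 0, 255],
    [0, 0, 0.13, 0, 0, 0, 255],
    [0, 0, 0.22, 0, 0, 0, 0],
    [-0.03, -0.04, 0.3, 0, 0, 0, 0],
    [-0.06, -0.12, 0.34, 0, 0, 0, 0],
    [-0.06, -0.22, 0.34, 0, 0, 0, 0],
    [-0.06, -0.32, 0.34, 0, 0, 0, 0],
    [-0.06, -0.42, 0.34, 0, 0, 0, 0],
    [-0.06, -0.48, 0.34, 0, 0, 0, 0]
  ]
}}

```text
time: 15.0
tool_pos: [0.5564, -0.0777, 0.2589]
tool_rot: [0.001, 0.999, -0.048, 0.002]
contact_force: [0.3, 0.4, 0.1]
gripper_width: 1.001
```

{"api": "step_arm", "payload": {
  "motion": [
    [0, -0.04, 0, 0, 0, 0, 0],
    [0, -0.04, 0, 0, 0, 0, 0]
  ]
}}

```text
time: 15.2
tool_pos: [0.5566, -0.097, 0.2584]
tool_rot: [0.001, 0.999, -0.048, 0.001]
contact_force: [-0.3, 0.5, 0.4]
gripper_width: 0.996
```

```bash
python3 - <<'E'
from h import *
np.set_printoptions(precision=4,suppress=True)
st=monitor.state();print(st['time'],st['tool_pos'],st['tool_rot'],st['contact_force'])
f=eyes.grab_frame('wrist');save(f,'w9')
for n,z in dict(tongue_hinge=.085,socket=.08,ball=.08,dock=0,latch_grip=.137).items():
    for k in eyes.pinpoint(n,'wrist'): print(n,k,atz(f,k['uv'],z,st))
f=eyes.grab_frame('scene');save(f,'sc9')
E
```

```text
15.2 [ 0.5566 -0.097   0.2584] [ 0.0006  0.9988 -0.0483  0.0012] [-0.328   0.4835  0.4453]
tongue_hinge {'uv': [157.0, 115.3], 'p': 0.9} [0.6395 0.0625 0.085 ]
socket {'uv': [311.9, 111.9], 'p': 0.81} [ 0.6271 -0.0996  0.08  ]
ball {'uv': [158.4, 110.8], 'p': 0.48} [0.6441 0.0623 0.08  ]
dock {'uv': [217.0, 128.2], 'p': 0.66} [0.6184 0.029  0.    ]
latch_grip {'uv': [312.7, 112.0], 'p': 0.57} [ 0.6272 -0.101   0.137 ]
```

View pics/w9.png

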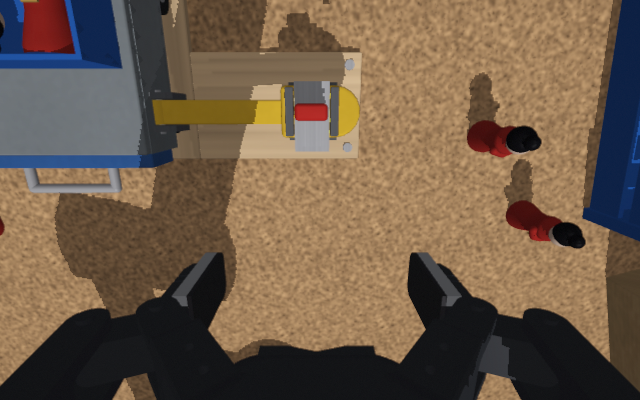

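View pics/sc9.png

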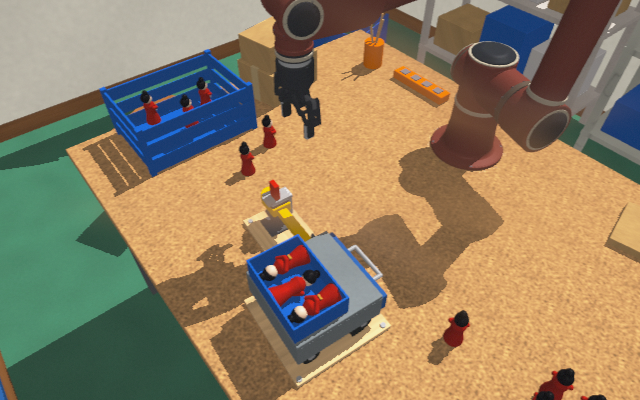

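```bash
python3 - <<'E'
from h import *
np.set_printoptions(precision=4,suppress=True)
st=monitor.state()
f=eyes.grab_frame('scene');s=eyes.grab_frame('side');w=eyes.grab_frame('wrist')
a=cv2.resize(f['pixels'][170:245,235:335],None,fx=4,fy=4,interpolation=cv2.INTER_CUBIC)
b=cv2.resize(s['pixels'][140:215,255:355],None,fx=4,fy=4,interpolation=cv2.INTER_CUBIC)
c=cv2.resize(w['pixels'][70:160,260:380],None,fx=6,fy=6,interpolation=cv2.INTER_NEAREST)
cv2.imwrite('pics/l1.png',np.hstack([a,b])[:,:,::-1]);cv2.imwrite('pics/l2.png',c[:,:,::-1])
E
```

```text
(no output)
```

View pics/l1.png

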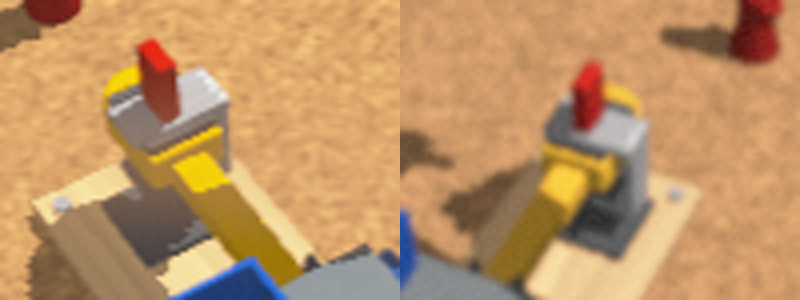

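View pics/l2.png

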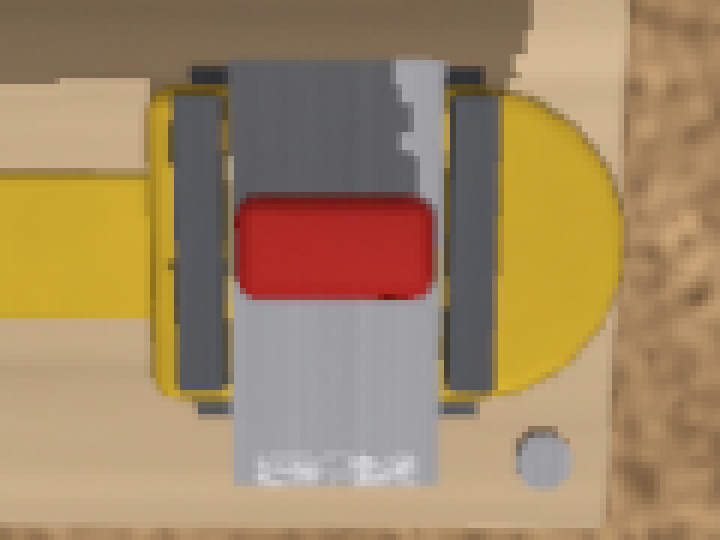

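```bash
python3 - <<'E'
from h import *
np.set_printoptions(precision=4,suppress=True)
st=monitor.state();w=eyes.grab_frame('wrist')
for a in [(299.3,102.8),(332.2,102.8),(332.2,119.5),(299.3,119.5)]: print(atz(w,a,.157,st))
print(atz(w,(315.8,111),.157,st), st['joint_pos'])
print(atz(w,(299,145),.111,st),atz(w,(333,145),.111,st))
r=R.from_quat([0.9988,-.0483,0.0012,.0006]);print(r.as_matrix())
E
```

```text
[ 0.6349 -0.0873  0.157 ]
[ 0.6325 -0.1139  0.157 ]
[ 0.6194 -0.1129  0.157 ]
[ 0.6219 -0.0859  0.157 ]
[ 0.6273 -0.1001  0.157 ] [-0.2988 -0.116   1.6996  0.0001  1.5581  1.3637]
[ 0.5965 -0.0805  0.111 ] [ 0.5934 -0.1139  0.111 ]
[[ 0.9953 -0.0965  0.0023]
 [-0.0965 -0.9953 -0.0013]
 [ 0.0025  0.0011 -1.    ]]
```

{"api": "step_arm", "payload": {
  "motion": [
    [0.014, 0, 0, 0, 0, 0.097, 0],
    [0.028, 0, 0, 0, 0, 0.193, 0],
    [0.042, 0, 0, 0, 0, 0.29, 0],
    [0.056, 0, 0, 0, 0, 0.387, 0],
    [0.07, 0, -0.01, 0, 0, 0.483, 0],
    [0.085, -0.002, -0.02, 0, 0, 0.58, 0],
    [0.1, -0.003, -0.04, 0, 0, 0.677, 0],
    [0.115, -0.004, -0.06, 0, 0, 0.773, 0],
    [0.13, -0.005, -0.08, 0, 0, 0.87, 0],
    [0.142, -0.006, -0.1, 0, 0, 0.967, 0]
  ]
}}

```text
time: 16.75
tool_pos: [0.6276, -0.0971, 0.2061]
tool_rot: [-0.0, 0.776, 0.63, -0.0]
contact_force: [0.0, 0.5, -0.1]
gripper_width: 1.0
```

{"api": "step_arm", "payload": {
  "motion": [
    [0, 0, 0, 0, 0, 0.087, 0],
    [0, 0, 0, 0, 0, 0.087, 0],
    [0, 0, 0, 0, 0, 0.087, 0]
  ]
}}

```text
time: 17.05
tool_pos: [0.6274, -0.0973, 0.2068]
tool_rot: [0.0, 0.737, 0.676, 0.0]
contact_force: [-0.0, 0.8, -0.0]
gripper_width: 0.999
```

```bash
python3 - <<'E'
from h import *
np.set_printoptions(precision=4,suppress=True)
st=monitor.state();print(st['time'],st['tool_pos'],st['tool_rot'],st['joint_pos'])
q=st['tool_rot'];print(R.from_quat([q[1],q[2],q[3],q[0]]).as_matrix())
f=eyes.grab_frame('wrist');save(f,'w10')
for k in eyes.pinpoint('latch_grip','wrist'): print(k,atz(f,k['uv'],.137,st))
E
```

```text
17.05 [ 0.6274 -0.0973  0.2068] [0.0001 0.7365 0.6764 0.0001] [-0.271   0.0771  1.5916  0.      1.4726 -0.1859]
[[ 0.085   0.9964  0.0002]
 [ 0.9964 -0.085  -0.    ]
 [-0.      0.0002 -1.    ]]
{'uv': [314.7, 204.5], 'p': 0.8} [ 0.6268 -0.0976  0.137 ]
```

View pics/w10.png

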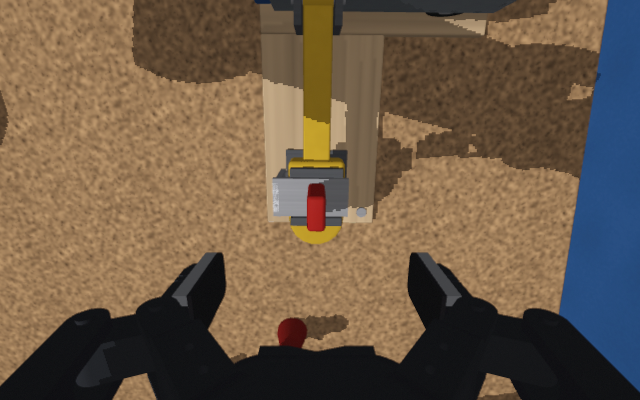

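{"api": "step_arm", "payload": {
  "motion": [
    [0, -0.003, -0.06, 0, 0, 0, 0],
    [0, -0.003, -0.12, 0, 0, 0, 0],
    [0, -0.003, -0.155, 0, 0, 0, 0],
    [0, -0.003, -0.172, 0, 0, 0, 0],
    [0, -0.003, -0.172, 0, 0, 0, 0]
  ]
}}

```text
time: 17.65
tool_pos: [0.6267, -0.0987, 0.1195]
tool_rot: [-0.001, 0.736, 0.677, -0.001]
contact_force: [-0.0, -0.3, 0.1]
gripper_width: 1.003
```

{"api": "step_arm", "payload": {
  "motion": [
    [0, 0, 0, 0, 0, 0, 255],
    [0, 0, 0, 0, 0, 0, 255],
    [0, 0, 0, 0, 0, 0, 255],
    [0, 0, 0, 0, 0, 0, 255],
    [0, 0, 0, 0, 0, 0, 255],
    [0, 0, 0, 0, 0, 0, 255],
    [0, 0, 0, 0, 0, 0, 255]
  ]
}}

```text
time: 18.35
tool_pos: [0.6271, -0.0989, 0.1215]
tool_rot: [-0.0, 0.736, 0.677, -0.0]
contact_force: [-4.0, 0.4, 4.5]
gripper_width: 0.142
```

```bash
python3 - <<'E'
from h import *
np.set_printoptions(precision=4,suppress=True)
st=monitor.state();print(st['time'],st['tool_pos'],st['tool_rot'],st['contact_force'],st['ft_torque'])
f=eyes.grab_frame('wrist');save(f,'w11')
E
```

```text
18.35 [ 0.6271 -0.0989  0.1215] [-0.0002  0.7358  0.6772 -0.0002] [-3.9513  0.3593  4.5294] [ 0.117   0.7471 -0.2122]
```

View pics/w11.png

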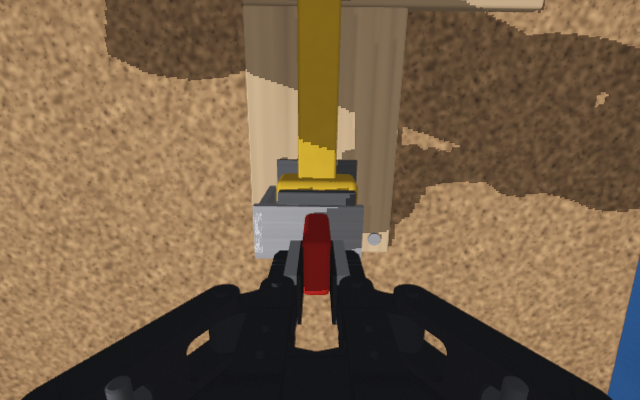

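{"api": "step_arm", "payload": {
  "motion": [
    [-0.01, 0.001, 0, 0, 0, 0, 255],
    [-0.02, 0.0018, 0, 0, 0, 0, 255],
    [-0.03, 0.0026, 0, 0, 0, 0, 255],
    [-0.036, 0.003, 0, 0, 0, 0, 255],
    [-0.036, 0.003, 0, 0, 0, 0, 255],
    [-0.036, 0.003, 0, 0, 0, 0, 255]
  ]
}}

```text
time: 19.0
tool_pos: [0.612, -0.0975, 0.1215]
tool_rot: [0.003, 0.736, 0.677, 0.003]
contact_force: [8.5, 0.2, -1.5]
gripper_width: 0.148
```

```bash
python3 - <<'E'
from h import *
np.set_printoptions(precision=4,suppress=True)
st=monitor.state();print(st['time'],st['tool_pos'],st['tool_rot'],st['contact_force'],st['ft_torque'])
f=eyes.grab_frame('wrist');save(f,'w12')
E
```

```text
19.0 [ 0.612  -0.0975  0.1215] [0.003  0.7358 0.6772 0.0028] [ 8.5457  0.1615 -1.5268] [ 0.0186 -1.3934 -0.2179]
```

View pics/w12.png

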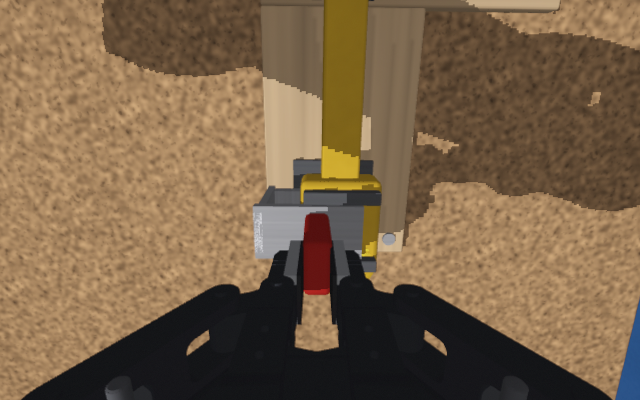

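{"api": "step_arm", "payload": {
  "motion": [
    [0.0003, 0.004, 0.016, -0.0332, 0.0029, 0, 255],
    [0.0008, 0.0088, 0.0316, -0.0664, 0.0058, 0, 255],
    [0.0013, 0.0145, 0.047, -0.0996, 0.0087, 0, 255],
    [0.0018, 0.0207, 0.0622, -0.1328, 0.0116, 0, 255],
    [0.0018, 0.0207, 0.0622, -0.1328, 0.0116, 0, 255]
  ]
}}

```text
time: 19.55
tool_pos: [0.6133, -0.0866, 0.1532]
tool_rot: [0.071, 0.731, 0.675, -0.072]
contact_force: [8.8, -2.6, -3.3]
gripper_width: 0.145
```

```bash
python3 - <<'E'
from h import *
np.set_printoptions(precision=4,suppress=True)
st=monitor.state();print(st['time'],st['tool_pos'],st['tool_rot'],st['contact_force'],st['ft_torque'],st['gripper_width'])
f=eyes.grab_frame('wrist');save(f,'w13')
f=eyes.grab_frame('scene');cv2.imwrite('pics/sc13.png',cv2.resize(f['pixels'][130:280,200:400,::-1],None,fx=3.5,fy=3.5))
E
```

```text
19.55 [ 0.6133 -0.0866  0.1532] [ 0.0713  0.7312  0.6746 -0.0715] [ 8.8236 -2.5742 -3.3391] [-0.3858 -1.3889  0.0233] 0.14451750993185405
```

View pics/w13.png

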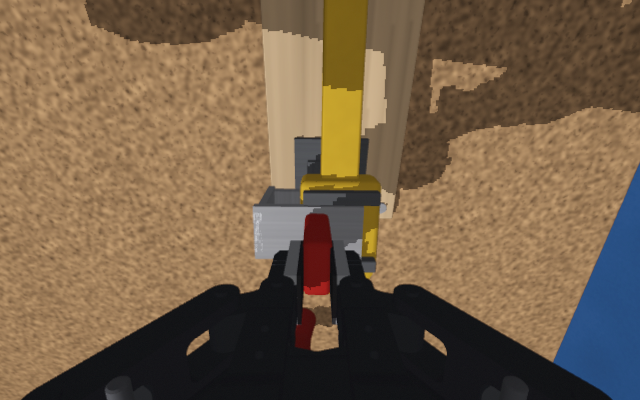

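View pics/sc13.png

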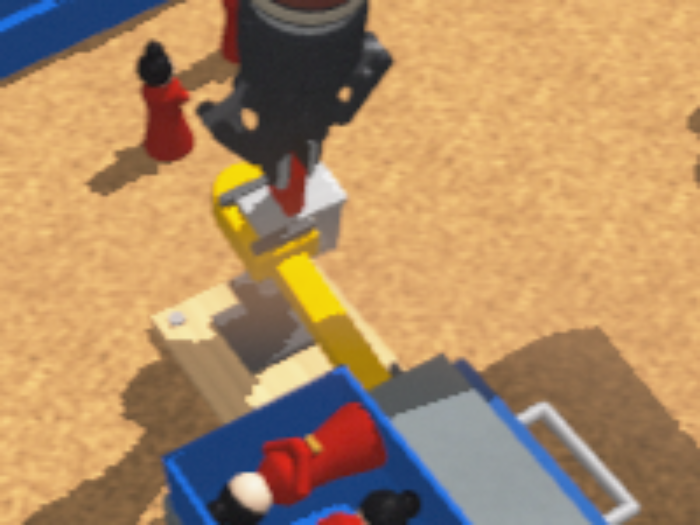

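{"api": "step_arm", "payload": {
  "motion": [
    [0.0006, 0.0072, 0.0148, -0.0332, 0.0029, 0, 255],
    [0.0013, 0.015, 0.0292, -0.0664, 0.0058, 0, 255],
    [0.0021, 0.0235, 0.0432, -0.0996, 0.0087, 0, 255],
    [0.0029, 0.0327, 0.0566, -0.1328, 0.0116, 0, 255],
    [0.0029, 0.0327, 0.0566, -0.1328, 0.0116, 0, 255],
    [0.0029, 0.0327, 0.0566, -0.1328, 0.0116, 0, 255],
    [0.0029, 0.0327, 0.0566, -0.1328, 0.0116, 0, 255],
    [0.0029, 0.0327, 0.0566, -0.1328, 0.0116, 0, 255]
  ]
}}

```text
time: 20.45
tool_pos: [0.6142, -0.0712, 0.1803]
tool_rot: [0.137, 0.721, 0.664, -0.144]
contact_force: [9.2, -2.3, -2.7]
gripper_width: 0.146
```

```bash
python3 - <<'E'
from h import *
np.set_printoptions(precision=4,suppress=True)
st=monitor.state();print(st['time'],st['tool_pos'],st['tool_rot'],st['contact_force'],st['ft_torque'],st['gripper_width'],st['joint_vel'])
f=eyes.grab_frame('wrist');save(f,'w14')
for c in ['scene','side']:
    f=eyes.grab_frame(c)
    for k in eyes.pinpoint('socket',c)[:1]:
        # intersect with cart plane through tongue (normal cart x)
        n=np.array([.996,-.087,0]);o,d=ray(f,k['uv']);t=(n@(np.array([.6275,-.1,0])-o))/(n@d);print(c,k,o+t*d)
    if c=='scene': cv2.imwrite('pics/sc14.png',cv2.resize(f['pixels'][100:300,180:420,::-1],None,fx=3,fy=3))
    else: cv2.imwrite('pics/s14.png',cv2.resize(f['pixels'][100:300,180:420,::-1],None,fx=3,fy=3))
st=monitor.state();print(st['time'],st['tool_pos'])
E
```

```text
20.45 [ 0.6142 -0.0712  0.1803] [ 0.1366  0.7207  0.6642 -0.1443] [ 9.1658 -2.3219 -2.7175] [-0.0025 -1.371   0.3739] 0.14576878880892605 [-0.0018 -0.0001  0.0012 -0.0008 -0.0004 -0.0016]
scene {'uv': [277.1, 192.4], 'p': 0.92} [ 0.629  -0.0831  0.1375]
side {'uv': [301.0, 159.9], 'p': 0.8} [ 0.6277 -0.0982  0.1502]
20.7 [ 0.6141 -0.0712  0.1803]
```

View pics/sc14.png

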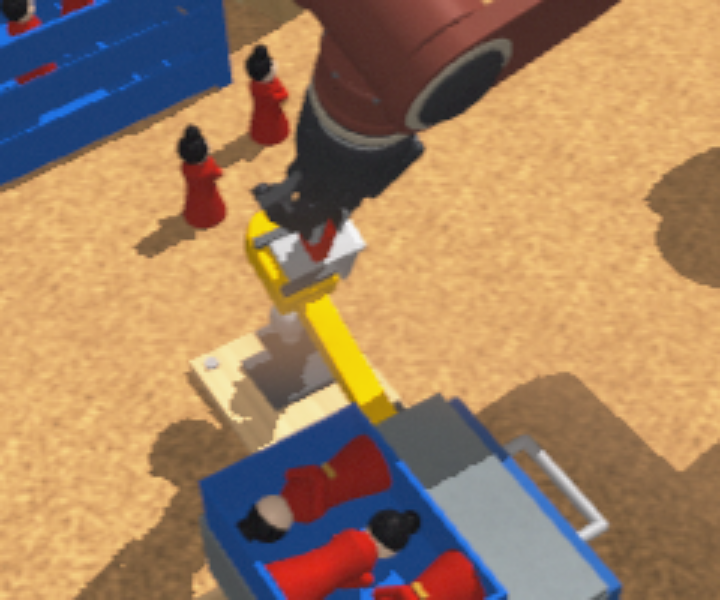

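View pics/w14.png

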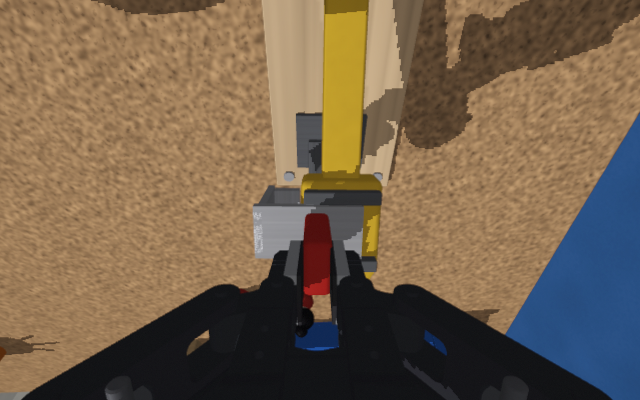

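View pics/s14.png

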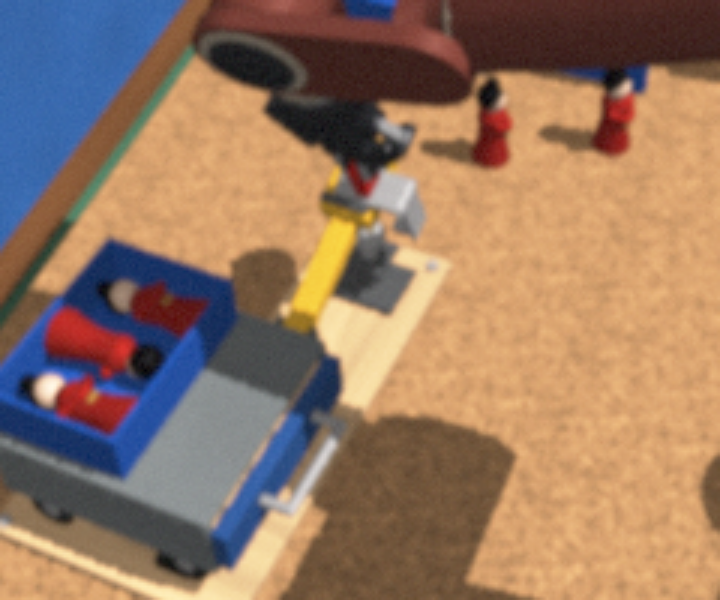

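```bash
python3 - <<'E'
from h import *
np.set_printoptions(precision=4,suppress=True)
w=eyes.grab_frame('wrist')
st=dict(tool_pos=np.array([0.5566,-0.097,0.2584]),tool_rot=np.array([0.0006,0.9988,-0.0483,0.0012]))
im=cv2.imread('pics/w9.png');cv2.imwrite('pics/w9c.png',cv2.resize(im[130:205,0:200],None,fx=4,fy=4,interpolation=0))
cx=np.array([.996,-.087])
for n,a,z in [('bar',(74,187.5),.092),('deckedge',(74,155.5),.122),('panelout',(74,167),.109)]:
    p=atz(w,a,z,st);print(n,p,cx@p[:2])
for n,p in [('bar open',(.4625,.1775)),('deck w4',(.6122,.1627)),('panin w4',(.5,.1733)),('panin w7',(.608,.163))]: print(n,cx@np.array(p))
for c in ['scene','side']:
    f=eyes.grab_frame(c);
    for k in eyes.pinpoint('drawer_handle',c)[:1]: p=atz(f,k['uv'],.092);print(c,k,p,cx@p[:2])
    s=f['pixels'];s=s[225:305,290:390] if c=='scene' else s[210:290,240:310]
    cv2.imwrite('pics/d_%s.png'%c,cv2.resize(s[:,:,::-1],None,fx=7,fy=7,interpolation=cv2.INTER_CUBIC))
E
```

```text
bar [0.5725 0.1676 0.092 ] 0.5555836028462814
deckedge [0.6085 0.1329 0.122 ] 0.5944939068606252
panelout [0.5962 0.1468 0.109 ] 0.5810878284677189
bar open 0.4452075
deck w4 0.5955963
panin w4 0.4829229
panin w7 0.591387
scene {'uv': [367.5, 258.0], 'p': 0.75} [0.5673 0.165  0.092 ] 0.55064618069219
side {'uv': [283.7, 254.3], 'p': 0.59} [0.576  0.1657 0.092 ] 0.5592546304446839
```

View pics/w9c.png

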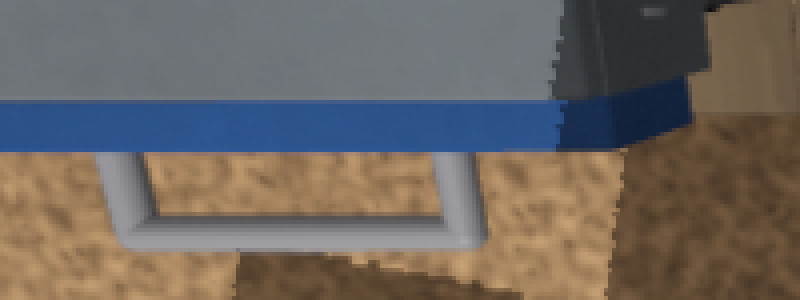

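View pics/d_side.png

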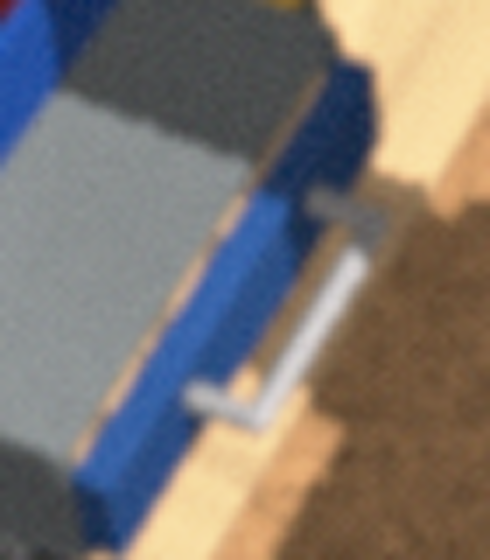

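```bash
python3 - <<'E'
from h import *
print(manip.job_done())
st=monitor.state();print(st['time'],st['tool_pos'],st['contact_force'],st['gripper_width'])
E
```

```text
the job is handed in; nothing more can be done
None
the job is handed in; nothing more can be done
```

I set the carton down in the drawer, shut the drawer, pulled the latch, and lifted the tongue. I handed the job in at about 21 s with the gripper still holding the latch tab. No verdict was reported.

- **Carton:** I placed it on the drawer floor (5.6 N on contact) and let go. The camera put it about 18 mm in front of the drawer's centre, lying flat.
- **Drawer:** I pushed it until it met a hard stop at 24 N. In the overhead picture the blue panel sat flush with the cart front.
    - **Travel estimates:** These were 105 to 117 mm across cameras, against about 112 mm open, so shut is supported but not exact to the millimetre. The side view shows a thin wood strip above the panel. It was also there at the stop, so I took it as a sight line, not a gap.
    - **Unexpected:** I meant to push on the bar, but a picture showed the fingertips between the bar and the panel, apparently pushing on the panel. I found no explanation. They lifted out without force.
- **Latch:** I pulled it about 15 mm with the tongue seated. The 8.5 N reading fits the spring.
- **Tongue:** I lifted it to about 0.40 rad, which from the arm's motion puts the socket about 62 mm above the ball. The camera network gave 57 mm (scene) and 70 mm (side). All three are within 45 to 90 mm. The arm was still, with the tab gripped and about 9 N on the tool.
- **Dolls:** The two near the carton were standing in the last pictures. The third was last seen standing once the drawer was shut, and the arm did not go near it after that.

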